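# Fish the stirring paddle out of the wash trough

### The job

The wooden stirring paddle lies in the white wash trough, longer than the gap between the two dark metal cover plates. Tip one end of it up through the gap and draw it out without forcing it against the trough, then hold it level over the middle of the trough, about a hand's width (10 cm) above the plates, so that it drips back in; finish while still holding it, and leave everything else on the bench and on the plates where it stands.

Things in the scene. Friction and masses are not known exactly. Their poses are not given: they have to be found in the camera images.
- trough: white plastic wash trough, fixed to the bench, open on top but for two cover plates (see trough_mouth). Outside 198 mm (its x) by 438 mm (its y), 70 mm high; walls and floor 4 mm thick, so the inner floor is 4 mm above the bench; inside 190 mm (x) by 430 mm (y), also beneath the plates. Origin: centre of its underside, on the bench; z up.
- trough_mouth (a point): centre of the gap between the two dark steel cover plates, level with their tops; axes as the trough's. Plates: 4 mm thick, undersides 66 mm and tops 70 mm above the bench; they roof the trough's ends from y = 110 mm to the end wall, and from y = -110 mm likewise. The gap is 220 mm long (y) and 190 mm wide (x, wall to wall).
- paddle: loose wooden paddle, 0.1 to 0.2 kg, 290 mm long (its y), flat on the trough's floor, roughly along the trough's y, ends under the plates. Handle: bar 20 mm wide, 20 mm thick, y = -145 to 55 mm; blade: 48 mm wide, 14 mm thick, y = 55 to 145 mm; undersides flush. Origin: mid-length, on the underside; z up. Centre of mass about 17 mm from the origin towards the blade.
- blade_end (a point): middle of the paddle's blade end face (paddle y = +145 mm, 7 mm above the underside)
- handle_end (a point): middle of the paddle's handle end face (paddle y = -145 mm, 10 mm above the underside)
- sieves: bystander: a stack of two round steel sieves, 106 mm across and 84 mm high, standing on the +x side of the trough; origin at the centre of its underside
- washbottle: bystander: a green plastic bottle with a red cap, 60 mm across and 170 mm high, standing on the +x side of the trough; origin at the centre of its underside
- beaker: bystander: an open steel beaker, 80 mm across and 100 mm high, standing on the +x side of the trough; origin at the centre of its underside
- pan: bystander: a shallow steel pan 120 x 160 x 30 mm with three grey stones in it (up to 51 mm high), beyond the trough's +y end; origin at the centre of its underside
- scoop: bystander: a steel spoon with a wooden handle, lying flat on the bench beyond the trough's -y end; origin on the bench under it, near the middle of its length
- stopper: bystander: a black rubber stopper, 44 mm across and 22 mm high, standing on the trough's +y cover plate near its outer end; origin at the centre of its underside
- tin: bystander: a small round steel tin, 50 mm across and 24 mm high, standing on the trough's -y cover plate near its outer end; origin at the centre of its underside

How it is judged:
On the way:
1. one end of the paddle is up through the gap, above the cover plates, while the other end is still below them (((height (world z) of blade_end above 0.085 m and height (world z) of handle_end below 0.062 m) or (height (world z) of handle_end above 0.085 m and height (world z) of blade_end below 0.062 m))), for 0.1 s.
At the end, for the whole second after the job is handed in: the gripper holds the paddle still and level (within 15 degrees), both its ends at least 50 mm above the cover plates' tops, its middle within 90 mm, seen from above, of the middle of the gap, touching nothing of the trough (height (world z) of each of blade_end, handle_end above 0.12 m and angle between paddle's own z axis and vertical below 0.26 rad and horizontal distance between paddle and trough_mouth below 0.09 m and contact force between paddle and the fingers above 1 N and contact force between paddle and trough below 0.1 N and linear speed of paddle below 0.03 m/s); the arm keeps its last pose, push and grip.
It fails at once if the paddle is forced against the trough with more than 40 N (contact force between paddle and trough above 40 N).
It fails at once if a bystander is pushed more than 30 mm from its place (distance of any of sieves, washbottle, beaker, pan, scoop, stopper, tin from where it was at the start of the episode above 0.03 m).
It also fails if it takes over 51 s, if anything falls off the work surface, if the arm or the gripper's body presses on something with over 40 N, if the wrist force passes 120 N, or if a joint passes its speed limit or range.

### The arm

A 6-joint arm with a two-finger parallel gripper is mounted at the origin on the work surface. World frame = base frame: x ahead of the robot, y to its left, z up, the work surface at z = 0. Lengths are in m, angles in rad, forces in N, time in s.
With the tool pointing down it reaches from about 0.4 to 0.825 m from the base axis. Payload 7 kg.
Tool frame: the origin (TCP) lies at the centre of the arm's flange, where the gripper is bolted on; the fingertips stand 178 mm ahead of it and the grasp point (between the pads) lies 159 mm ahead of it; z points along the fingers, y is the direction in which the jaws open and shut (so a half turn about z gives the same grasp; the last joint's range is limited). The gripper opens to 88 mm and grips with 3 to 60 N. Pads are 19 mm wide; open, the fingers measure 130 mm over their backs; the gripper's body (78 mm by 193 mm) begins 47 mm behind the grasp point.
Start: joints at [-0.964, 0.359, 0.012, 0, -1.224, -0.288], TCP at [0.212, -0.641, 0.405] pointing down, gripper open.
Joint ranges: [-3.07, 3.07], [-1.43, 2.12], [-1.02, 1.25], [-3.03, 1.67], [-3.05, -0], [-3.03, 3.03]. Speed limits (rad/s): [2.39, 2.39, 3.01, 3.14, 3.14, 3.14].

### API

Orientations are given as [roll, pitch, yaw] about the fixed x, y, z axes, in that order (R = Rz(yaw) Ry(pitch) Rx(roll)).
In Python, from station import arm gives the robot as it stands.
- The arm moves only by the shell command python3 -m handwheel 'ROWS' [OPENING] [FORCE]. ROWS is JSON, a list of rows, each a list of 4 numbers: the shift along the world's x, y, z in cm, then the turn about the world's z in rad. In form: [[dx, dy, dz, yaw], ...]. A call has 1 to 20 rows; each row shifts and turns the commanded pose from where the row before left it; what a row does not reach is not made up. A row lasts 1/10 s, in which the tool goes at most 50 mm and 8.59 degrees, less where a joint would pass 70% of its speed; a pose out of reach is approached as far as the arm can. A call is refused whole if a number of a shift passes 5 or a number of a turn 0.15, either way. A call with a gripper value outside its range is refused whole. OPENING is the closure, from 0 (fully open) to 1 (shut), set as the call begins (- or left out, the last holds). The fingers move at their own pace and stop on an object; FORCE is the grip in N (left out, the last holds). Time passes only in rows, so rows that do not move let the fingers close. It gives the time, the measured TCP pose, the force and the opening at its end, in the units of the state.
- arm.get_state(): the state, without advancing time (a new reading comes with each control period).
- arm.grab_frame(name): name is "side" or "top"; returns a dict with "image" (420x560x3 uint8, red, green, blue), "depth" (420x560 float32, m along the optical axis (not along the pixel's ray), 0 where there is no reading), "vfov" (degrees; the focal length in pixels is half the picture's height over the tangent of half this angle, whatever the lens; pixels are square), "cx", "cy" (the principal point, pixels), "rvec" (rotation vector, rad) and "tvec" (3), from world to camera coordinates, as OpenCV has them. Camera axes: x right, y down, z forward; pixel columns grow to the right and rows downward; lengths in m; the calibration is good to about 2 mm. A picture is of the moment at which its call begins.
- arm.job_done(): hands the job in, once; it reports no verdict.
The state is a dict: "t": time; "q": joint angles; "qd": joint speeds; "joint_efforts": joint torques, N m; "eef_pos": TCP position; "ee_rot": TCP orientation; "force": force on the tool from outside, world axes, zero at the start; "moment": the same for the moment, N m; "width": finger opening in m.
Only numpy, scipy, OpenCV 4.12 (cv2) and the standard library are available. Lean on these libraries where they do the work, as an engineer would, in place of code of your own. Each camera call takes 0.05 s, during which the arm holds its last target.

## Working session

There is one attempt and no reset: what is moved stays moved. The work goes in short steps, Python scripts to look and compute and a shell command to move; the robot and the scene stay as the last step left them, time stands still between calls to the robot, and variables do not carry over. Pictures are saved under pics/ and viewed, and the job is handed in when it is done.

```bash
ls; mkdir -p pics; python3 - <<'E'
from station import arm
import cv2
s=arm.get_state();print({k:s[k] for k in('t','eef_pos','ee_rot','force','width')})
for n in('side','top'):
    f=arm.grab_frame(n);cv2.imwrite(f'pics/{n}0.png',f['image'][:,:,::-1]);print(n,f['vfov'],f['cx'],f['cy'],f['rvec'],f['tvec'])
E
```

```text
pics
{'t': 0.0, 'eef_pos': array([ 0.21149862, -0.64081664,  0.40372417]), 'ee_rot': array([ 3.13994446e+00, -1.51268552e-04, -2.82293745e+00]), 'force': array([ 0.03772377, -0.21006303, -1.19419262]), 'width': 0.0876294926177676}
side 53.87687512424323 285.4589298197121 214.51788991158938 [ 0.74904856 -2.35791941  1.35233128] [0.5312894  0.2137718  0.72051312]
top 47.20167458707617 288.8984779961912 217.33874753407983 [ 2.25631783 -1.94677037  0.20690922] [-0.01312259  0.62543237  1.1990719 ]
```

View pics/side0.png

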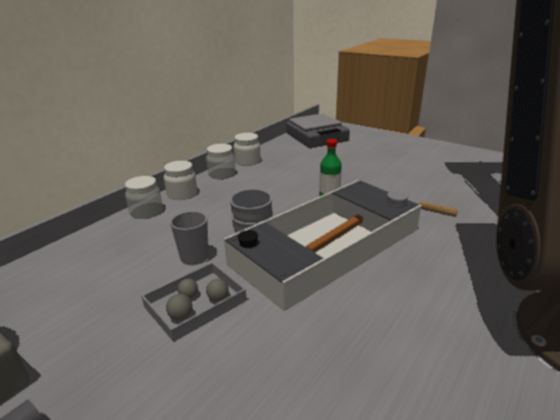

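View pics/top0.png

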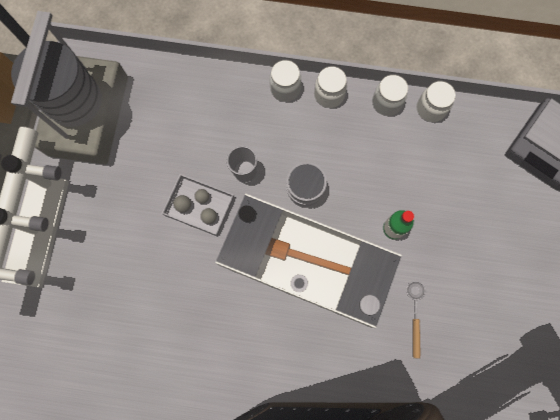

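The top view shows the trough between about (218,265) and (400,255). The blade is near (280,248), by the stopper's plate, and the handle runs to (350,270), by the tin's plate. Next I'll measure these.

```bash
cat > h.py <<'E'
from station import arm
import cv2, numpy as np
def cloud(n):
    f=arm.grab_frame(n);d=f['depth'].astype(float);h,w=d.shape
    F=h/2/np.tan(np.radians(f['vfov'])/2);v,u=np.mgrid[:h,:w]
    P=np.stack([(u-f['cx'])/F*d,(v-f['cy'])/F*d,d],-1)
    R=cv2.Rodrigues(np.array(f['rvec'],float))[0]
    W=(P-np.array(f['tvec']).ravel())@R
    W[d<=0]=np.nan
    return f['image'],W
E
python3 - <<'E'
from h import *
im,W=cloud('top');np.savez('top0.npz',im=im,W=W)
for p in [(247,214),(370,305),(299,283),(280,248),(330,264),(348,270),(254,200),(220,262),(376,324),(398,254),(232,245),(380,270),(320,300)]:
    print(p,im[p[1],p[0]],W[p[1],p[0]].round(4))
x=im[120:400,200:450];cv2.imwrite('pics/crop0.png',cv2.resize(x[60:220,:220],None,fx=3.5,fy=3.5,interpolation=cv2.INTER_CUBIC)[:,:,::-1])
# plates/rim mask
Z=W[...,2];m=((Z>.060)&(Z<.080)).astype(np.uint8)
n,l,s,c=cv2.connectedComponentsWithStats(m)
for i in range(1,n):
    if s[i,4]>300:print(i,s[i],c[i])
Q=W[(Z>.064)&(Z<.076)]
Q=Q[(Q[:,1]<0.9)]
uu,vv=np.meshgrid(np.arange(560),np.arange(420))
sel=(Z>.064)&(Z<.076)&(uu>205)&(uu<410)&(vv>185)&(vv<335)
r=cv2.minAreaRect(W[sel][:,:2].astype(np.float32)*1000);print(r,cv2.boxPoints(r))
hsv=cv2.cvtColor(im,cv2.COLOR_RGB2HSV)
sel=(hsv[...,1]>120)&(hsv[...,0]<20)&(uu>250)&(uu<360)&(vv>225)&(vv<290)
r=cv2.minAreaRect(W[sel][:,:2].astype(np.float32)*1000);print(r,cv2.boxPoints(r))
print(np.percentile(W[sel][:,2],[5,25,50,75,95]))
E
```

```text
(247, 214) [51 48 47] [0.6081 0.1861 0.0909]
(370, 305) [176 170 170] [ 0.4245 -0.1526  0.0971]
(299, 283) [105 102 102] [0.4592 0.0272 0.0041]
(280, 248) [174 117  81] [0.5438 0.0914 0.0155]
(330, 264) [183 126  87] [ 0.5198 -0.0472  0.0223]
(348, 270) [178 118  76] [ 0.5114 -0.0971  0.0189]
(254, 200) [94 92 94] [0.6529 0.1767 0.0676]
(220, 262) [134 131 128] [0.4774 0.236  0.0725]
(376, 324) [100  97  98] [ 0.3816 -0.1774  0.0686]
(398, 254) [227 223 213] [ 0.5652 -0.2139  0.0708]
(232, 245) [100  97 100] [0.5256 0.2135 0.0698]
(380, 270) [99 96 98] [ 0.5172 -0.1722  0.0719]
(320, 300) [238 234 226] [ 0.4229 -0.0346  0.003 ]
108 [ 36  64  86  95 471] [ 96.19745223 123.63906582]
155 [ 525   99   35   62 1006] [547.23658052 129.70377734]
198 [ 215  194  186  134 6319] [309.16790631 259.42427599]
((558.0565795898438, 4.9816131591796875), (438.6542663574219, 277.9653015136719), 76.50226593017578) [[ 371.72028 -175.848  ]
 [ 642.008   -240.72704]
 [ 744.3929   185.81123]
 [ 474.10516  250.69026]]
((520.7777709960938, 6.4874114990234375), (212.2383575439453, 40.83100128173828), 77.24101257324219) [[ 477.4299   -92.50267]
 [ 517.2527  -101.52022]
 [ 564.1256   105.47749]
 [ 524.30286  114.49504]]
[nan nan nan nan nan]
```

View pics/crop0.png

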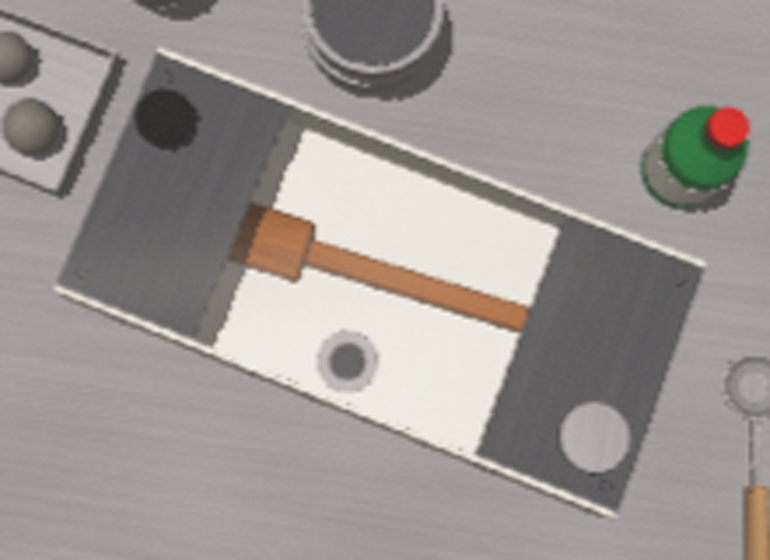

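```bash
cat >> h.py <<'E'
def ray(f,u,v,z):
    F=210/np.tan(np.radians(f['vfov'])/2);R=cv2.Rodrigues(np.array(f['rvec'],float))[0];t=np.array(f['tvec']).ravel()
    d=R.T@np.array([(u-f['cx'])/F,(v-f['cy'])/F,1]);o=-R.T@t
    return o+d*(z-o[2])/d[2]
E
python3 - <<'E'
from h import *
f=arm.grab_frame('top')
c=lambda x,y,z:ray(f,x/3.5+200-.36,y/3.5+180-.36,z)
C=np.array([c(*p,.07) for p in[(158,50),(704,264),(616,516),(57,290)]])
print(C.round(4)); r=cv2.minAreaRect(C[:,:2].astype(np.float32));print(r)
ctr=C[:,:2].mean(0);yv=(C[0]+C[3]-C[1]-C[2])[:2];yv/=np.linalg.norm(yv);xv=np.array([yv[1],-yv[0]])
print('lengths',[np.linalg.norm(C[i]-C[(i+1)%4]).round(4) for i in range(4)])
print('ctr',ctr,'yaw of y axis',np.arctan2(yv[1],yv[0]),'xv',xv)
loc=lambda p:((p[:2]-ctr)@xv,(p[:2]-ctr)@yv)
print('plate edges loc')
for p in[(289,106),(213,348),(557,226),(478,454)]:print(np.round(loc(c(*p,.07)),4), np.round(loc(c(*p,.004)),4))
print('paddle')
A=c(315,228,.018);B=c(299,280,.018);h1=c(525,307,.024);h2=c(521,330,.024);s1=c(317,240,.024);s2=c(308,266,.024)
E1=c(248,205,.018);
for n,p in dict(A=A,B=B,h1=h1,h2=h2,s1=s1,s2=s2,E1=E1).items():print(n,p.round(4),np.round(loc(p),4))
py=((s1+s2)-(h1+h2))[:2]/2;py/=np.linalg.norm(py);sh=((A+B)/2)[:2]
print('paddle yaw',np.arctan2(py[1],py[0]));o=sh-py*.055
print('origin',o,loc(o),'blade end',loc(o+py*.145),'handle end',loc(o-py*.145),'com',o+py*.017)
np.savez('geo.npz',ctr=ctr,xv=xv,yv=yv,o=o,py=py)
im,W=cloud('side');cv2.imwrite('pics/sidecrop.png',cv2.resize(im[170:310,210:440],None,fx=3.4,fy=3.4,interpolation=cv2.INTER_CUBIC)[:,:,::-1])
E
```

```text
[[ 0.6651  0.2032  0.07  ]
 [ 0.5636 -0.2215  0.07  ]
 [ 0.374  -0.1771  0.07  ]
 [ 0.4749  0.2465  0.07  ]]
((0.519524872303009, 0.0130683034658432), (0.4373812973499298, 0.1950632929801941), 76.60675811767578)
lengths [np.float64(0.4367), np.float64(0.1947), np.float64(0.4354), np.float64(0.1951)]
ctr [0.51937482 0.01279298] yaw of y axis 1.3366630874114527 xv [ 0.9727158  -0.23199996]
plate edges loc
[0.0942 0.1109] [0.1078 0.1171]
[-0.0941  0.0946] [-0.0906  0.0999]
[ 0.0836 -0.1073] [ 0.0967 -0.1128]
[-0.0933 -0.1115] [-0.0897 -0.1172]
paddle
A [0.5559 0.0669 0.018 ] [0.023  0.0611]
B [0.5143 0.0731 0.018 ] [-0.0189  0.0575]
h1 [ 0.5184 -0.1     0.024 ] [ 0.0252 -0.1099]
h2 [ 0.5006 -0.0991  0.024 ] [ 0.0077 -0.1132]
s1 [0.546  0.0639 0.024 ] [0.0141 0.0559]
s2 [0.5252 0.0678 0.024 ] [-0.0071  0.0549]
E1 [0.566  0.1207 0.018 ] [0.0204 0.1158]
paddle yaw 1.4143248262307069
origin [0.52651757 0.01568223] (np.float64(0.006277562077451798), np.float64(0.004467537941676421)) blade end (np.float64(-0.0049720736820368285), np.float64(0.14903048511445244)) handle end (np.float64(0.017527197836940425), np.float64(-0.14009540923109962)) com [0.52916674 0.03247455]
```

View pics/sidecrop.png

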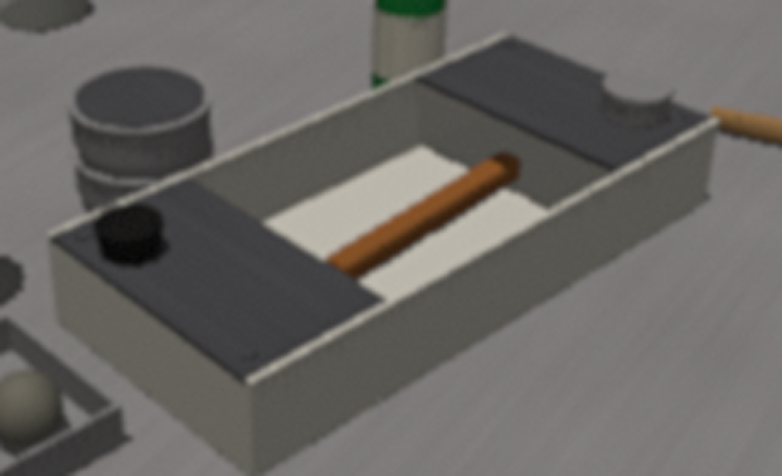

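```bash
python3 - <<'E'
import numpy as np,cv2
D=np.load('top0.npz');W=D['W'];G=np.load('geo.npz');ctr,xv,yv,o,py=[G[k] for k in('ctr','xv','yv','o','py')]
L=np.stack([(W[...,:2]-ctr)@xv,(W[...,:2]-ctr)@yv,W[...,2]],-1)
def bb(n,m):
    q=L[m];print(n,len(q),np.percentile(q,2,0).round(3),np.percentile(q,98,0).round(3))
v,u=np.mgrid[:420,:560]
box=lambda a,b,c,d:(u>a)&(u<b)&(v>c)&(v<d)
Z=L[...,2]
bb('sieves',box(284,332,160,206)&(Z>.078))
bb('bottle',box(380,420,205,242)&(Z>.08))
bb('beaker',box(225,262,145,188)&(Z>.08))
bb('pan',box(165,238,175,236)&(Z>.02)&(L[...,1]>.225))
bb('stopper',box(236,260,204,226)&(Z>.083))
bb('tin',box(355,385,292,318)&(Z>.085))
bb('scoop',box(405,430,280,360)&(Z>.006))
for a in(-.05,-.06):
  g=o+py*a;print('grasp',a,g,((g-ctr)@xv,(g-ctr)@yv))
print('yv',yv)
E
```

```text
sieves 1214 [0.139 0.034 0.08 ] [0.234 0.129 0.089]
bottle 498 [ 0.144 -0.209  0.084] [ 0.193 -0.156  0.173]
beaker 271 [0.134 0.22  0.081] [0.21  0.296 0.103]
pan 943 [-0.027  0.257  0.021] [0.092 0.415 0.05 ]
stopper 209 [0.029 0.174 0.086] [0.066 0.212 0.097]
tin 319 [-0.075 -0.203  0.09 ] [-0.031 -0.158  0.099]
scoop 540 [-0.125 -0.353  0.006] [ 0.057 -0.272  0.023]
grasp -0.05 [ 0.51872588 -0.03370693] (np.float64(0.010156746822103097), np.float64(-0.045381754186867025))
grasp -0.06 [ 0.51716754 -0.04358477] (np.float64(0.010932583771033311), np.float64(-0.05535161261257572))
yv [0.23199996 0.9727158 ]
```

```bash
python3 -m handwheel '[[1.9,3.8,0,0.068],[1.9,3.8,0,0.068],[1.9,3.8,0,0.068],[1.9,3.8,0,0.068],[1.9,3.8,0,0.068],[1.9,3.8,0,0.068],[1.9,3.8,0,0.068],[1.9,3.8,0,0.068],[1.9,3.8,0,0.068],[1.9,3.8,0,0.068],[1.9,3.8,0,0.068],[1.9,3.8,0,0.068],[1.9,3.8,0,0.068],[1.9,3.8,0,0.068],[1.9,3.8,0,0.068],[1.9,3.8,0,0.068],[0,0,0,0],[0,0,0,0]]' 0 10
```

```text
t: 2.05
eef_pos: [0.5157, -0.0321, 0.4043]
ee_rot: [3.141, -0.0, -1.733]
force: [0.5, -0.1, -0.1]
width: 0.0873
```

```bash
python3 -m handwheel '[[0.3,-0.15,-3,0.006],[0,0,-3,0],[0,0,-3,0],[0,0,-3,0],[0,0,-2,0],[0,0,0,0]]'
python3 - <<'E'
from h import *
im,W=cloud('side');a=im[130:330,180:480]
im,W=cloud('top');b=im[170:350,200:460]
cv2.imwrite('pics/d1.png',np.hstack([cv2.resize(a,(400,300)),cv2.resize(b,(400,300))])[:,:,::-1])
E
```

```text
t: 2.65
eef_pos: [0.5169, -0.0358, 0.2622]
ee_rot: [3.137, -0.002, -1.731]
force: [0.1, -0.9, -0.1]
width: 0.0873
```

View pics/d1.png

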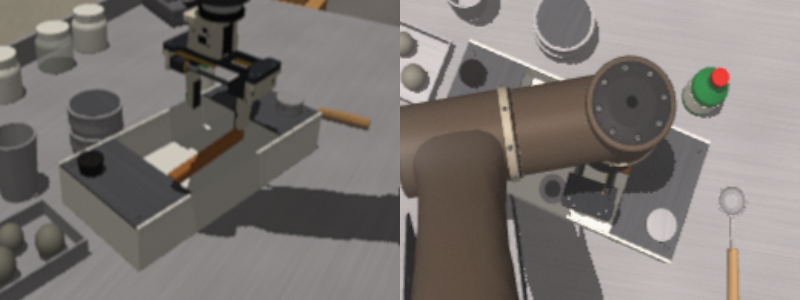

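The side view shows the two fingers straddling the handle, clear of the walls. I'll go down.

```bash
python3 -m handwheel '[[0.15,0.2,-2,0],[0,0,-2,0],[0,0,-1.5,0],[0,0,-1.2,0],[0,0,-0.7,0],[0,0,0,0],[0,0,0,0]]'
```

```text
t: 3.45
eef_pos: [0.5204, -0.0325, 0.1913]
ee_rot: [-3.141, 0.0, -1.729]
force: [-0.3, -0.2, 0.7]
width: 0.0879
```

```bash
python3 -m handwheel '[[0,0,0,0],[0,0,0,0],[0,0,0,0],[0,0,0,0],[0,0,0,0],[0,0,0,0],[0,0,0,0],[0,0,0,0]]' 1 12
```

```text
t: 4.25
eef_pos: [0.52, -0.0325, 0.1906]
ee_rot: [3.142, -0.0, -1.729]
force: [-0.0, 0.6, -0.5]
width: 0.0291
```

```bash
python3 -m handwheel '[[0,0,-0.4,0],[0,0,0,0],[0,0,0,0],[0,0,0,0],[0,0,0,0],[0,0,0,0]]' 1 12
```

```text
t: 4.85
eef_pos: [0.52, -0.0325, 0.1866]
ee_rot: [3.141, 0.0, -1.729]
force: [0.8, 0.7, -0.3]
width: 0.02
```

```bash
python3 -m handwheel '[[0,0,0.4,0],[0.12,0.49,0,-0.008],[0.12,0.49,0,-0.008],[0.12,0.49,0,-0.008],[0.12,0.49,0,-0.008],[0.12,0.49,0,-0.008],[0.12,0.49,0,-0.008],[0.12,0.49,0,-0.008],[0.12,0.49,0,-0.008],[0.12,0.49,0,-0.008],[0.12,0.49,0,-0.008],[0,0,0,0]]'
python3 - <<'E'
from h import *
im,W=cloud('side');a=im[150:300,200:440];cv2.imwrite('pics/d2.png',cv2.resize(a,(768,480),interpolation=cv2.INTER_CUBIC)[:,:,::-1])
E
```

```text
t: 6.05
eef_pos: [0.5323, 0.0171, 0.1907]
ee_rot: [-3.141, 0.0, -1.809]
force: [-0.6, 0.5, -1.5]
width: 0.02
```

View pics/d2.png

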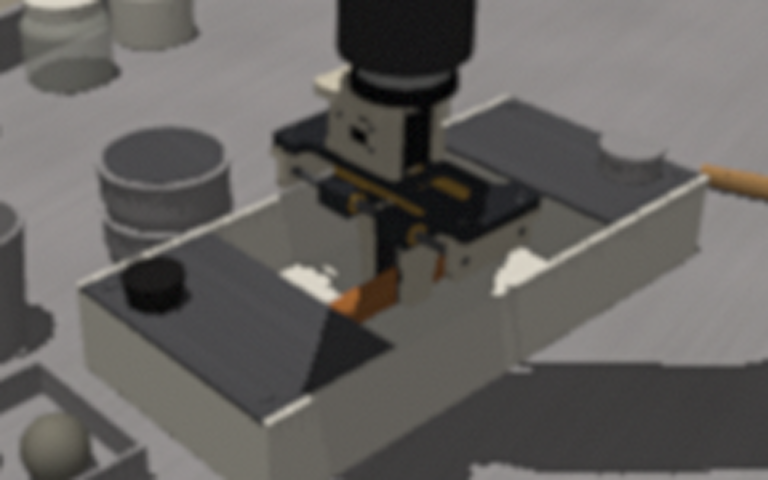

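```bash
python3 -m handwheel '[[0,0,0.5,0],[0,0,0.5,0],[0,0,0.5,0],[0,0,0.5,0],[0,0,0.5,0],[0,0,0.5,0],[0,0,0,0]]' - 8
python3 - <<'E'
from h import *
print(arm.get_state()['force'])
im,W=cloud('side');a=im[150:300,200:440];cv2.imwrite('pics/d3.png',cv2.resize(a,(768,480),interpolation=cv2.INTER_CUBIC)[:,:,::-1])
E
```

```text
t: 6.8
eef_pos: [0.5323, 0.0166, 0.2215]
ee_rot: [-3.14, 0.001, -1.809]
force: [-0.3, -0.9, -0.3]
width: 0.0199
[-0.34665832 -0.88270262 -0.28682959]
```

View pics/d3.png

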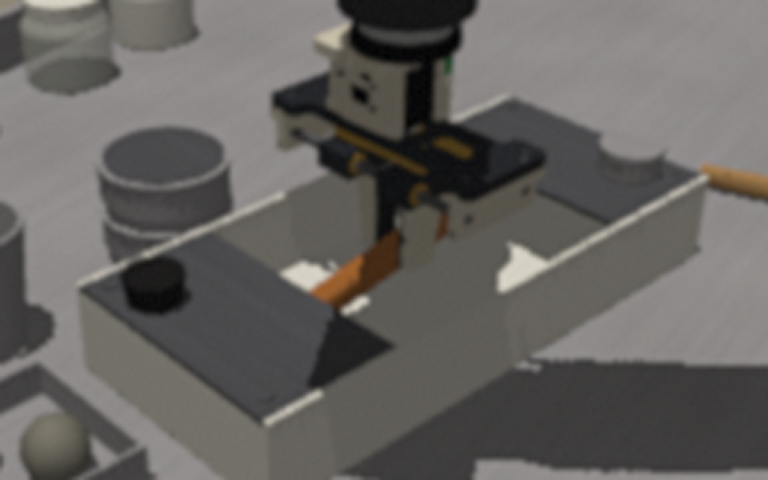

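The handle end is rising and the blade end is sinking as intended, with negligible forces. I'll continue.

```bash
python3 -m handwheel '[[0,0,0.5,0],[0,0,0.5,0],[0,0,0.5,0],[0,0,0.5,0],[0,0,0.5,0],[0,0,0.5,0],[0,0,0.5,0],[0,0,0,0]]'
python3 - <<'E'
from h import *
im,W=cloud('side');a=im[130:300,200:440];cv2.imwrite('pics/d4.png',cv2.resize(a,(768,544),interpolation=cv2.INTER_CUBIC)[:,:,::-1])
E
```

```text
t: 7.65
eef_pos: [0.5323, 0.0166, 0.2565]
ee_rot: [-3.141, 0.001, -1.809]
force: [0.2, -0.5, -1.2]
width: 0.0201
```

View pics/d4.png

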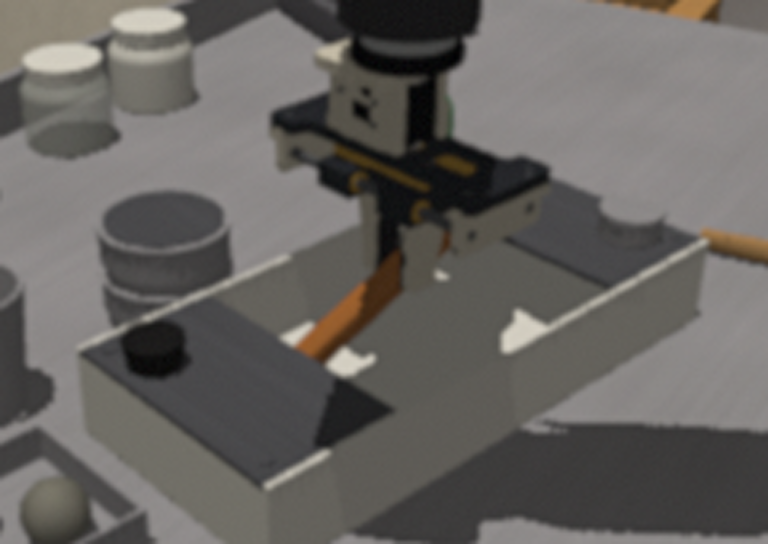

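```bash
python3 -m handwheel '[[-0.21,-0.88,0,0],[-0.21,-0.88,0,0],[-0.21,-0.88,0,0],[-0.21,-0.88,0.2,0],[-0.21,-0.88,0.2,0],[-0.21,-0.88,0.2,0],[-0.21,-0.88,0.2,0],[-0.21,-0.88,0.2,0],[-0.21,-0.88,0.2,0],[-0.21,-0.88,0.2,0],[0,0,0,0]]'
python3 - <<'E'
from h import *
im,W=cloud('side');a=im[130:300,200:440];cv2.imwrite('pics/d5.png',cv2.resize(a,(768,544),interpolation=cv2.INTER_CUBIC)[:,:,::-1])
im,W=cloud('top');a=im[170:350,200:440];cv2.imwrite('pics/d5t.png',cv2.resize(a,(768,576),interpolation=cv2.INTER_CUBIC)[:,:,::-1])
E
```

```text
t: 8.8
eef_pos: [0.5108, -0.0725, 0.27]
ee_rot: [-3.141, -0.0, -1.81]
force: [-0.0, 0.5, -0.8]
width: 0.0199
```

View pics/d5.png

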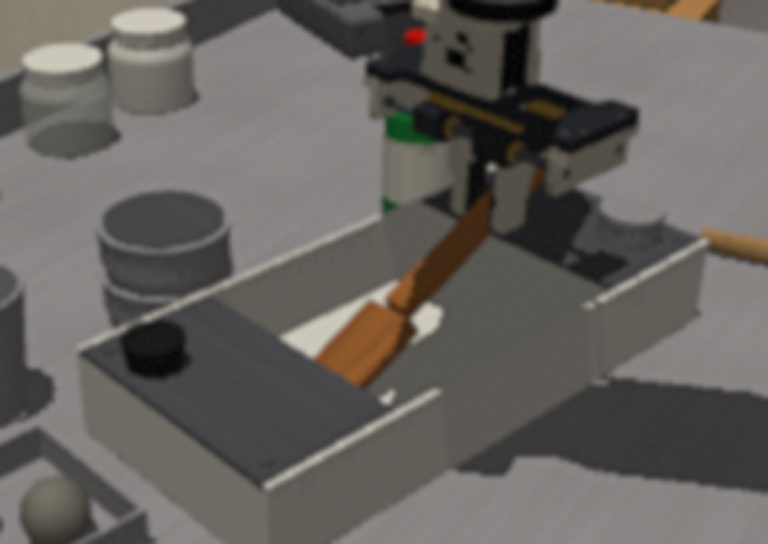

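View pics/d5t.png

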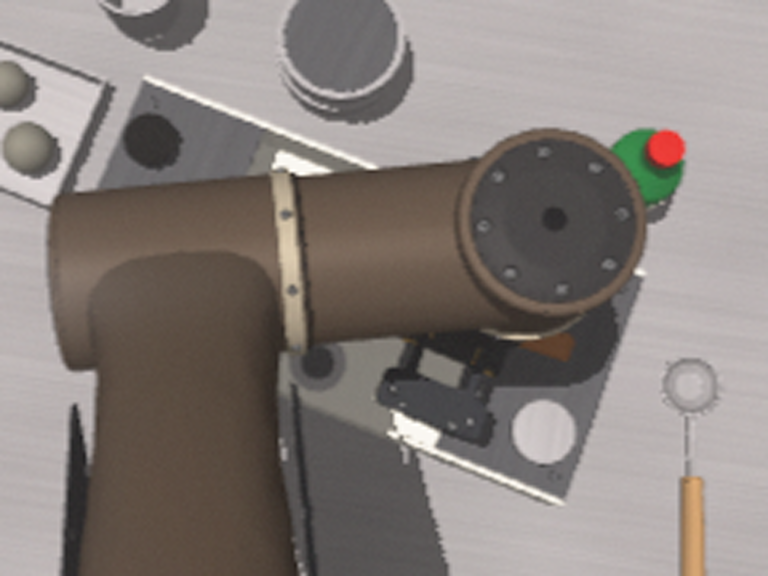

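The blade is now almost clear of the +y plate's edge (about (320,358)–(375,385) in the crop), and the handle end sticks out over the -y plate. I'll measure the paddle's tilt.

```bash
cat >> h.py <<'E'
def paddle(n='side',m=None):
    im,W=cloud(n);G=np.load('geo.npz')
    hsv=cv2.cvtColor(im,cv2.COLOR_RGB2HSV)
    L=np.stack([(W[...,:2]-G['ctr'])@G['xv'],(W[...,:2]-G['ctr'])@G['yv'],W[...,2]],-1)
    s=(hsv[...,1]>110)&(hsv[...,0]<16)&(hsv[...,2]>50)&(abs(L[...,0])<.09)&(abs(L[...,1])<.24)&(L[...,2]>.0)&(L[...,2]<.4)
    s=cv2.erode(s.astype(np.uint8),np.ones((2,2)))>0
    Q=L[s];c=Q.mean(0);d=np.linalg.svd(Q-c)[2][0] if len(Q)<5000 else None
    if d[1]<0:d=-d
    t=(Q-c)@d
    print(n,len(Q),'low/blade side',(c+d*t.max()).round(3),'handle side',(c+d*t.min()).round(3),'dir',d.round(3),'tilt deg',np.degrees(np.arcsin(d[2])).round(1))
    return im
E
python3 - <<'E'
from h import *
paddle();s=arm.get_state();G=np.load('geo.npz');p=s['eef_pos'];print('grip loc',(p[:2]-G['ctr'])@G['xv'],(p[:2]-G['ctr'])@G['yv'],p[2]-.159)
E
```

```text
side 711 low/blade side [0.004 0.07  0.027] handle side [ 0.005 -0.128  0.125] dir [-0.006  0.897 -0.443] tilt deg -26.3
grip loc 0.011511600930296259 -0.08392109613627247 0.11069246840896299
```

```bash
python3 -m handwheel '[[-0.1,-0.4,0,0],[-0.1,-0.4,0,0],[0,0,0.8,0],[0,0,0.8,0],[0,0,0.8,0],[0,0,0.8,0],[0,0,0.8,0],[0,0,1,0],[0,0,1,0],[0,0,1,0],[0,0,1,0],[0,0,1,0],[0,0,0.5,0],[0,0,0,0]]' - 40
python3 - <<'E'
from h import *
im=paddle();a=im[100:300,190:440];cv2.imwrite('pics/d6.png',cv2.resize(a,(750,600),interpolation=cv2.INTER_CUBIC)[:,:,::-1])
E
```

```text
t: 10.35
eef_pos: [0.5092, -0.0795, 0.3655]
ee_rot: [-3.14, 0.001, -1.809]
force: [-0.3, 1.2, -1.6]
width: 0.0195
side 974 low/blade side [0.005 0.086 0.11 ] handle side [ 0.004 -0.144  0.225] dir [ 0.004  0.895 -0.446] tilt deg -26.5
```

View pics/d6.png

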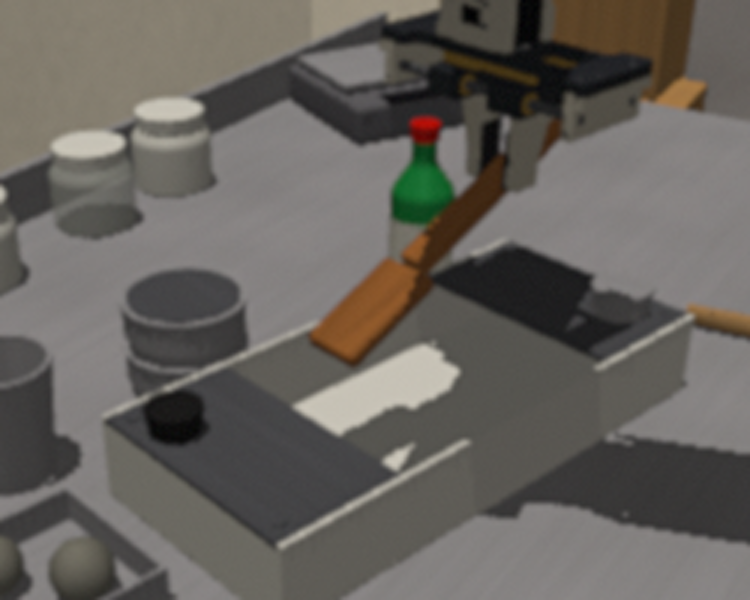

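The paddle is out of the trough, tilted 26°, with the blade end at about y=+0.087 and z≈0.11. Next I'll lay it across both plates and regrip it at the centre of mass.

```bash
python3 -m handwheel '[[0.27,1.13,0,0],[0.27,1.13,0,0],[0.27,1.13,0,0],[0.27,1.13,0,0],[0.27,1.13,0,0],[0,0,-0.8,0],[0,0,-0.7,0],[0,0,0,0]]'
python3 - <<'E'
from h import *
im=paddle();a=im[100:300,190:440];cv2.imwrite('pics/d7.png',cv2.resize(a,(750,600),interpolation=cv2.INTER_CUBIC)[:,:,::-1])
E
```

```text
t: 11.2
eef_pos: [0.5219, -0.0231, 0.3481]
ee_rot: [3.139, -0.001, -1.809]
force: [-0.2, -0.1, -1.6]
width: 0.0199
side 1046 low/blade side [0.003 0.143 0.092] handle side [ 0.003 -0.078  0.203] dir [ 0.001  0.894 -0.449] tilt deg -26.7
```

View pics/d7.png

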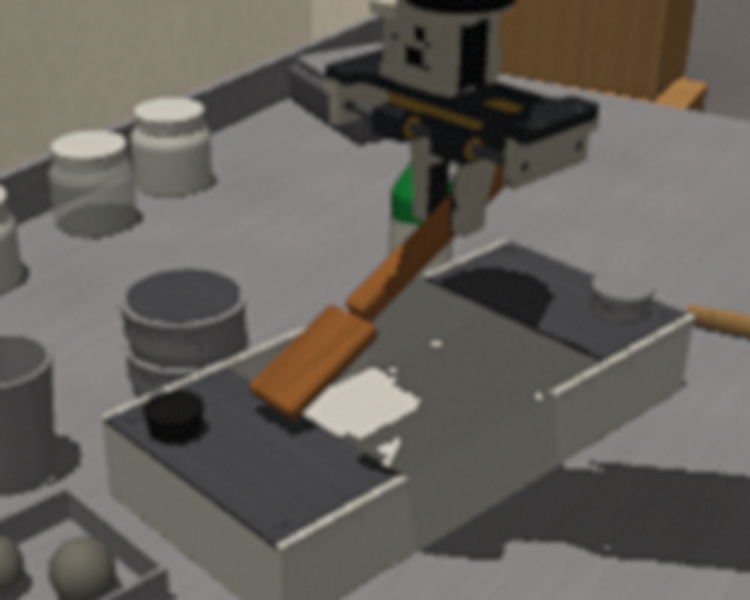

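```bash
python3 -m handwheel '[[0,0,-0.5,0],[-0.02,-0.1,-0.5,0],[-0.04,-0.16,-0.5,0],[-0.04,-0.16,-0.5,0],[-0.04,-0.16,-0.5,0],[-0.04,-0.16,-0.5,0],[-0.04,-0.16,-0.5,0],[-0.04,-0.16,-0.5,0],[-0.02,-0.1,-0.5,0],[0,0,0,0]]' - 8
python3 - <<'E'
from h import *
im=paddle();a=im[100:300,190:440];cv2.imwrite('pics/d8.png',cv2.resize(a,(750,600),interpolation=cv2.INTER_CUBIC)[:,:,::-1])
E
```

```text
t: 12.25
eef_pos: [0.5195, -0.0347, 0.3038]
ee_rot: [3.141, -0.0, -1.809]
force: [-0.2, -0.4, -1.2]
width: 0.0199
side 980 low/blade side [0.005 0.145 0.081] handle side [ 0.003 -0.096  0.15 ] dir [ 0.009  0.962 -0.274] tilt deg -15.9
```

View pics/d8.png

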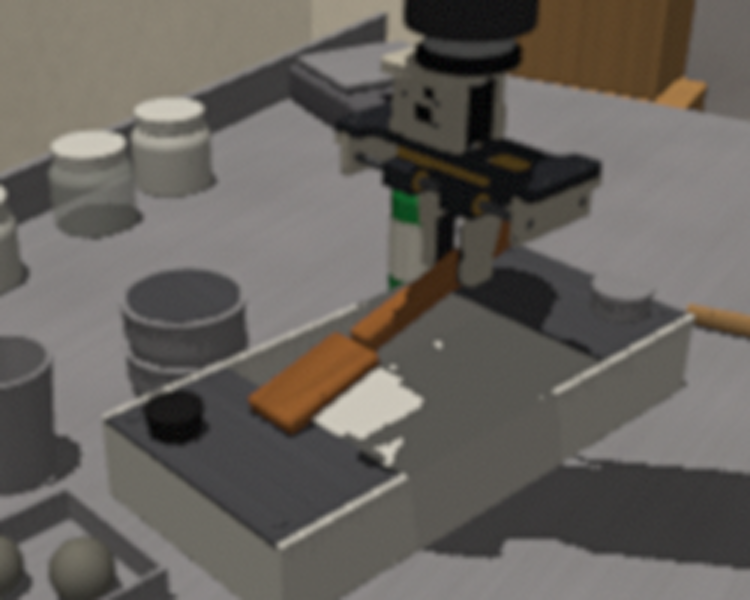

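The blade rests on the +y plate and the tilt is down to 16°, with low force. I'll continue lowering.

```bash
python3 -m handwheel '[[-0.02,-0.1,-0.5,0],[-0.02,-0.1,-0.5,0],[-0.02,-0.1,-0.5,0],[-0.02,-0.1,-0.5,0],[-0.02,-0.1,-0.5,0],[-0.02,-0.1,-0.5,0],[0,0,-0.5,0],[0,0,-0.5,0],[0,0,-0.4,0],[0,0,0,0],[0,0,0,0]]' - 8
python3 - <<'E'
from h import *
print(arm.get_state()['force'])
im=paddle();a=im[100:300,190:440];cv2.imwrite('pics/d9.png',cv2.resize(a,(750,600),interpolation=cv2.INTER_CUBIC)[:,:,::-1])
E
```

```text
t: 13.4
eef_pos: [0.5186, -0.0405, 0.2606]
ee_rot: [3.141, -0.0, -1.809]
force: [-0.8, -0.6, -1.0]
width: 0.0205
[-0.76479513 -0.55499984 -0.9740038 ]
side 859 low/blade side [0.004 0.145 0.082] handle side [ 0.003 -0.107  0.094] dir [ 0.005  0.999 -0.05 ] tilt deg -2.9
```

View pics/d9.png

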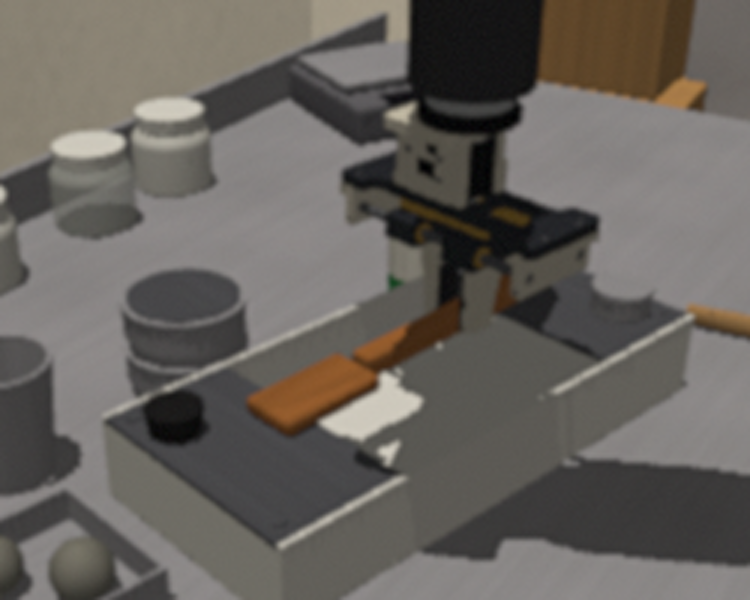

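```bash
python3 -m handwheel '[[0,0,-0.3,0],[0,0,-0.2,0],[0,0,0,0]]' - 8
python3 -m handwheel '[[0,0,0,0],[0,0,0,0],[0,0,0,0],[0,0,0,0],[0,0,0,0],[0,0,0,0]]' 0.3
python3 - <<'E'
from h import *
im=paddle();a=im[100:300,190:440];cv2.imwrite('pics/d10.png',cv2.resize(a,(750,600),interpolation=cv2.INTER_CUBIC)[:,:,::-1])
E
```

```text
t: 13.75
eef_pos: [0.5185, -0.0406, 0.2554]
ee_rot: [3.142, 0.0, -1.809]
force: [-0.2, 0.5, 0.1]
width: 0.0201
t: 14.35
eef_pos: [0.5185, -0.0406, 0.2557]
ee_rot: [-3.142, 0.0, -1.809]
force: [-0.3, 0.0, -0.8]
width: 0.0592
side 893 low/blade side [0.004 0.146 0.081] handle side [ 0.003 -0.072  0.086] dir [ 0.005  1.    -0.019] tilt deg -1.1
```

View pics/d10.png

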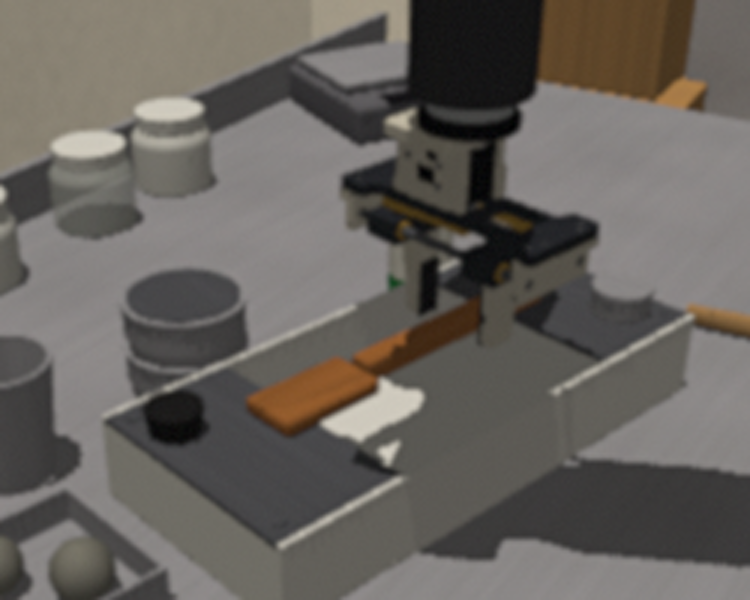

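```bash
python3 -m handwheel '[[0.26,1.09,0,0],[0.26,1.09,0,0],[0.26,1.09,0,0],[0.26,1.09,0,0],[0.26,1.09,0,0],[0.25,1.08,0,0],[0,0,-0.8,0],[0,0,-0.8,0],[0,0,0,0]]'
python3 -m handwheel '[[0,0,0,0],[0,0,0,0],[0,0,0,0],[0,0,0,0],[0,0,0,0],[0,0,0,0],[0,0,0,0]]' 1 15
python3 -m handwheel '[[0,0,0,0],[0,0,0,0],[0,0,0,0]]' 1 55
```

```text
t: 15.3
eef_pos: [0.5333, 0.0244, 0.2381]
ee_rot: [3.139, -0.001, -1.809]
force: [-0.1, 0.1, 1.2]
width: 0.0614
t: 16.0
eef_pos: [0.5341, 0.0247, 0.2398]
ee_rot: [-3.141, 0.0, -1.809]
force: [0.8, -1.1, 0.2]
width: 0.0198
t: 16.3
eef_pos: [0.5341, 0.0247, 0.2398]
ee_rot: [-3.141, 0.0, -1.809]
force: [-0.9, 0.1, 2.0]
width: 0.0197
```

```bash
python3 -m handwheel '[[0,0,0.3,0],[0,0,0.5,0],[0,0,0.7,0],[0,0,0.5,0],[0,0,0,0],[0,0,0,0]]'
python3 - <<'E'
from h import *
im=paddle();a=im[100:300,190:440];cv2.imwrite('pics/d11.png',cv2.resize(a,(750,600),interpolation=cv2.INTER_CUBIC)[:,:,::-1])
E
```

```text
t: 16.9
eef_pos: [0.534, 0.0248, 0.2599]
ee_rot: [-3.141, 0.0, -1.809]
force: [-0.0, -1.5, -2.8]
width: 0.0198
side 657 low/blade side [0.003 0.147 0.101] handle side [ 0.002 -0.138  0.107] dir [ 0.003  1.    -0.02 ] tilt deg -1.2
```

View pics/d11.png

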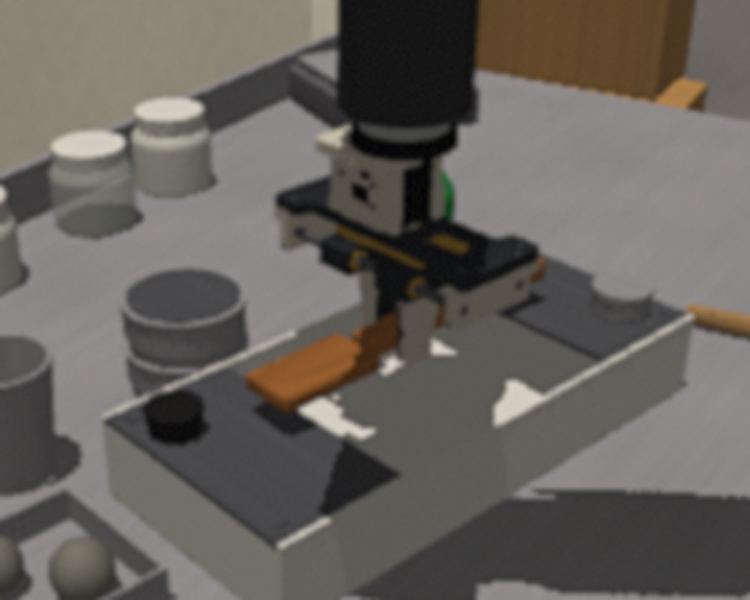

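It lifts level, with both ends off the plates. I'll raise it another 8 cm.

```bash
python3 -m handwheel '[[0,0,0.6,0],[0,0,1,0],[0,0,1,0],[0,0,1,0],[0,0,1,0],[0,0,1,0],[0,0,1,0],[0,0,0.8,0],[0,0,0.6,0],[0,0,0,0],[0,0,0,0],[0,0,0,0],[0,0,0,0],[0,0,0,0],[0,0,0,0]]'
python3 - <<'E'
from h import *
im=paddle();im=paddle();a=im[80:300,170:440];cv2.imwrite('pics/d12.png',cv2.resize(a,(736,600),interpolation=cv2.INTER_CUBIC)[:,:,::-1])
im,W=cloud('top');cv2.imwrite('pics/d12t.png',im[:,:,::-1])
E
```

```text
t: 18.45
eef_pos: [0.534, 0.0247, 0.3394]
ee_rot: [3.141, -0.0, -1.809]
force: [-0.6, 0.5, -2.2]
width: 0.0196
side 637 low/blade side [0.001 0.146 0.181] handle side [ 0.002 -0.14   0.184] dir [-0.     1.    -0.011] tilt deg -0.6
side 636 low/blade side [0.002 0.146 0.181] handle side [ 0.001 -0.14   0.184] dir [ 0.004  1.    -0.01 ] tilt deg -0.5
```

View pics/d12.png

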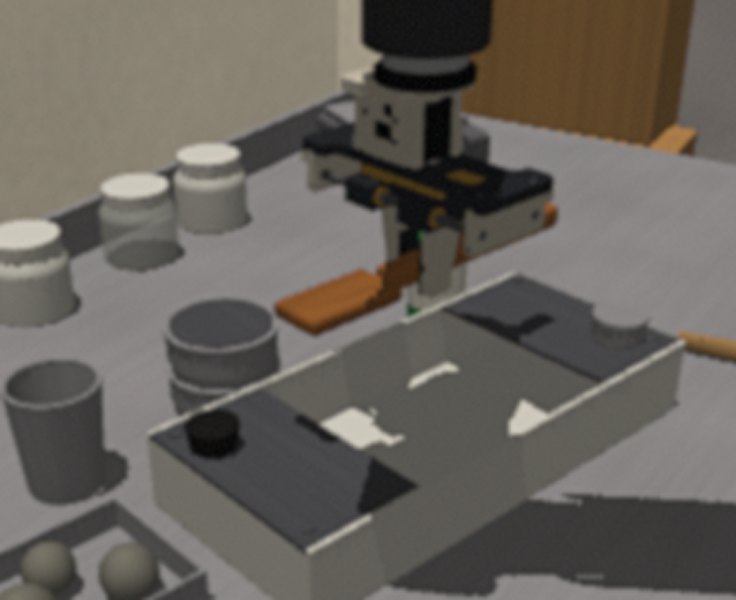

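View pics/d12t.png

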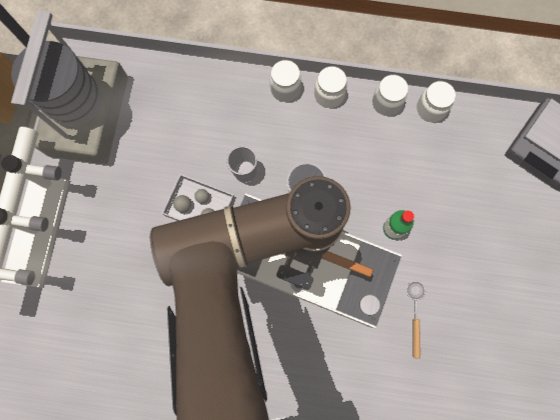

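```bash
python3 - <<'E'
from station import arm
print(arm.job_done());s=arm.get_state();print(s['t'],s['force'],s['width'])
E
```

```text
the job is handed in; nothing more can be done
None
the job is handed in; nothing more can be done
```

The paddle is out of the trough and held level over the middle of the gap. I handed the job in at about 18.5 s, still holding it; no verdict was reported.

**What I did:**
- I gripped the handle lightly and slid the paddle about 5 cm towards +y. Lifting the handle end through the gap then let the blade tip down in the pads.
- Once the blade was clear of the plate, I drew the paddle out and laid it across both cover plates.
- I regripped it at its centre of mass with 55 N and raised it.

**What my last checks showed:**
- **Level and height:** tilt along its length is about 0.5°. The underside is about 0.17 m above the bench, roughly 10 cm above the plates.
- **Position:** the paddle's middle is within about 5 mm of the gap's centre.
- **Grip:** the finger opening is 19.6 mm on the 20 mm handle.
- **Forces:** every wrist reading I took stayed within about 3 N. The paddle-to-trough contact force was not measured directly.
- **Bystanders:** those visible in the last pictures (the arm hides part of the top view) look unmoved. I checked this by eye, not by measuring.

I did not measure the mid-way condition directly. From the gripper height and tilt, the handle end was at about 0.117 m while the blade end was on or near the trough floor. No check failed or disagreed.

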